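# Open the tight coffee jar in the counter rack

### The job

Stand the square coffee jar upright in the free middle cell of the steel rack, setting it down rather than dropping it, so that the cell keeps it from turning. Then twist its tight lid anticlockwise until the thread lets go, and lift it off while the jar stays in its cell. Finish still holding the lid level over the open mouth, a few centimetres clear of it, with the tins, the jug and the tumbler left where they are.

Things in the scene. Friction and masses are not known exactly. Their poses are not given: they have to be found in the camera images.
- jar_center (a point): Loose coffee jar, 0.3 to 0.55 kg: square amber glass body 66 x 66 mm, 84 mm high, then a round neck 47 mm across, under the lid. 116 mm high to the rim, 120 mm with the lid on. The point is on its axis, 60 mm above its underside; z up along the jar, x and y square to its flat sides. It can be lifted by its lid. If not braced, the jar just turns along with the lid.
- lid_center (a point): The jar's lid: round, deep steel twist-off lid with a ribbed edge, 62 mm across, 22 mm high, 0.05 kg, tight on the jar. Point at its centre, half-way up: 109 mm above the jar's underside when closed. z up; x points over one of its three inner lugs. Below its lower edge the neck and shoulder leave 14 mm of room for fingertips before the flat top of the square body.
- jar_thread (a point): Point on the jar's axis 100 mm above its underside; axes as the jar's. Here the neck has three threads, each starting 0, 120 or 240 degrees anticlockwise (from above) of the jar's x axis and 70 degrees long. The lid's three lugs (120 degrees apart) sit under them, 10 to 26 degrees past their starts when found. The last 30 degrees of each thread rise 1.5 mm, and the lid with them.
- jar_rim (a point): Centre of the jar's mouth, 116 mm above its underside. The lid resists turning with 0.4 to 0.9 N m at first (its springy liner presses on the rim with 22 N), less as it rises, then none. It lets go after 50 to 66 degrees anticlockwise against the jar (lugs 76 degrees past the thread starts) and lifts straight off; at 83 to 99 degrees the lugs meet a stop, and it still lifts off there.
- rack_cell (a point): Centre of the floor of the rack's free middle cell; z up, x and y square to its walls. The cell is 73 x 73 mm inside (3.5 mm to spare each side of the jar, which can turn about 6 degrees either way in it). Floor 3 mm above the counter; walls 3 mm thick, reaching 52 mm above the counter. The jar may stand in it any of the four ways round.
- rack: Folded steel sheet rack, fixed to the counter: three square cells in a row along its y axis, 76 mm apart; 79 mm (x) by 231 mm (y) outside, 52 mm high. Origin under the middle of the free middle cell, on the counter; z up.
- tin_a: Empty open steel tin, 69 mm across and 78 mm high, standing loose in the rack cell on the -y side of the free one, its top 81 mm above the counter. Origin at the centre of its underside. Leave alone.
- tin_b: The same tin in the rack cell on the +y side of the free one. Leave alone.
- jug: Steel jug with one handle (on its own +y side, sticking out about 35 mm), 80 mm across and 110 mm high, loose on the counter. Origin at the centre of its underside. Leave alone.
- tumbler: Glass tumbler, about 64 mm across and 85 mm high, loose on the counter. Origin at the centre of its underside. Leave alone.
Not all that is in view belongs to the job. Leave any yellow look-alike of the part that bears lid_center alone.

How it is judged (in metres and radians):
On the way, in this order (a step that is already met when the one before it is completed fails the run):
1. the closed jar stands upright on the floor of the free cell (z of jar_center in the frame of rack_cell below 0.064 m and horizontal distance between jar_center and rack_cell below 0.008 m and angle between jar_center's own z axis and vertical below 0.06 rad and z of lid_center in the frame of jar_center below 0.051 m), for 0.2 s.
2. the lid has come off its thread while the jar stands in the cell (z of lid_center in the frame of jar_center above 0.056 m and z of jar_center in the frame of rack_cell below 0.064 m and horizontal distance between jar_center and rack_cell below 0.008 m), for 0.1 s.
At the end, for the whole second after the job is handed in: The jar stands upright (within 0.06 rad) on the floor of the middle cell (within 4 mm in height, 8 mm sideways); the lid is held still in the fingers, touching the jar nowhere, level within 0.2 rad, over the mouth within 20 mm, its skirt 8 to 68 mm above the rim (z of jar_center in the frame of rack_cell below 0.064 m and horizontal distance between jar_center and rack_cell below 0.008 m and angle between jar_center's own z axis and vertical below 0.06 rad and z of lid_center in the frame of jar_center between 0.075 and 0.135 m and horizontal distance between lid_center and jar_center below 0.02 m and angle between lid_center's own z axis and vertical below 0.2 rad and contact force between the fingers and lid above 2 N and contact force between lid and jar below 0.1 N and linear speed of lid below 0.03 m/s); the arm keeps its last pose, push and grip.
It fails at once if a tin, the jug or the tumbler is shifted by more than 30 mm (distance of any of tin_a, tin_b, jug, tumbler from where it was at the start of the episode above 0.03 m).
It fails at once if the jar is dropped: it moves faster than 0.5 m/s with neither it nor its lid in the fingers (linear speed of jar above 0.5 m/s and contact force between the fingers and jar below 0.1 N and contact force between the fingers and lid below 0.1 N).
It also fails if it takes over 48 s, if anything falls off the work surface, if the arm or the gripper's body presses on something with over 40 N, if the wrist force passes 120 N, or if a joint passes its speed limit or range.

### The arm

A 6-joint arm with a two-finger parallel gripper is mounted at the origin on the work surface. World frame = base frame: x ahead of the robot, y to its left, z up, the work surface at z = 0. Lengths are in mm, angles in rad, forces in N, time in s.
With the tool pointing down it reaches from about 325 to 875 mm from the base axis. Payload 4.4 kg.
Tool frame: the origin (TCP) lies on the centre line of the jaws, within the pads' length; the fingertips stand ahead of it and the grasp point (between the pads) lies 6 mm ahead of it (ctrl.tcp_to_tips is the z of the fingertips in the tool frame, in mm); z points along the fingers, y is the direction in which the jaws open and shut (so a half turn about z gives the same grasp; the last joint's range is limited). The gripper opens to 85 mm and grips with 20 to 120 N. Pads are 22 mm wide; open, the fingers measure 114 mm over their backs; the gripper's body (76 mm by 85 mm) begins 54 mm behind the grasp point. The pads swing forward as they close: fully open they stand 13 mm farther back than shut.
Start: joints at [-1.468, 0.207, 1.542, -0, 1.393, -0.15], TCP at [143.804, -556.73, 256.282] pointing down, gripper open.
Joint ranges: [-2.73, 2.73], [-0.86, 2.22], [0.23, 2.46], [-1.11, 4.25], [0.08, 2.63], [-2.82, 2.82]. Speed limits (rad/s): [2.79, 2.79, 3.14, 3.14, 3.14, 3.14].

### API

Orientations are given as a 3x3 rotation matrix whose columns are the frame's x, y, z axes.
In Python, from plant import ctrl, sensors, optics gives the robot as it stands. Calls block until the motion is done:
- ctrl.move_ptp(position, orientation): joint-space move of the TCP to a pose.
- ctrl.move_l(position, rot=None, vel=150, threshold=None): straight line of the TCP; rot=None keeps the orientation; vel is the mean speed in mm/s. With threshold (N) it stops when the force on the tool has changed by that much, and returns True; else False.
- ctrl.set_joints(angles): joint-space move.
- ctrl.gripper_to(opening, force=None): finger opening in mm; force is the grip in N (None keeps the last); returns when the fingers have stopped.
- ctrl.hold(seconds).
- ctrl.solve_ik(position, orientation): joint angles nearest the present ones, or None.
- sensors.read_state(): the state.
- optics.grab_frame(name): name is "side" or "top"; returns (picture, depth): 480x640x3 uint8, red, green, blue; 480x640 float32, mm along the optical axis (not along the pixel's ray), 0 where there is no reading.
- optics.camera_params(name): a dict with "mtx" (3x3 intrinsics, pixels), "k1" (the pictures are not rectified: a ray, as slopes to the right and down, at radius r is drawn at 1 + k1 r^2 times it, then the intrinsics apply), "R" (3x3) and "t" (3): a world point X has camera coordinates R X + t. Camera axes: x right, y down, z forward; pixel columns grow to the right and rows downward; lengths in mm; the calibration is good to about 2 mm. A picture is of the moment at which its call begins. camera_params takes no time and is no camera call.
A pose or a line that the arm cannot do raises ctrl.MotionError and nothing moves.
- ctrl.finish_job(): hands the job in, once; it reports no verdict.
The state is a dict: "t": time; "q": joint angles; "qvel": joint speeds; "tau": joint torques, N m; "eef_pos": TCP position; "eef_rot": TCP orientation; "force": force on the tool from outside, world axes, zero at the start; "wrist_torque": the same for the moment, N m; "grip_width": finger opening in mm.
Only numpy, scipy, OpenCV 4.12 (cv2) and the standard library are available. Lean on these libraries where they do the work, as an engineer would, in place of code of your own. Each camera call takes 0.05 s, during which the arm holds its last target.

## Working session

There is one attempt and no reset: what is moved stays moved. The work goes in short steps, each a Python script; the robot and the scene stay as the last script left them, time stands still between calls to the robot, and variables do not carry over. Pictures are saved under pics/ and viewed, and the job is handed in when it is done.

```bash
ls; mkdir -p pics; python3 - <<'E'
from plant import ctrl, sensors, optics
import cv2, numpy as np
for n in ("side","top"):
    im,d=optics.grab_frame(n); cv2.imwrite(f"pics/{n}0.png",im[:,:,::-1]); np.save(f"pics/{n}0d.npy",d); np.save(f"pics/{n}0.npy",im)
    p=optics.camera_params(n); print(n,{k:np.round(v,4).tolist() for k,v in p.items()}, "C",(-np.array(p["R"]).T@p["t"]).round(1))
s=sensors.read_state(); print(s, ctrl.tcp_to_tips)
E
```

```text
pics
side {'mtx': [[436.4084, 0.0, 322.9055], [0.0, 436.4084, 236.501], [0.0, 0.0, 1.0]], 'k1': -0.0242, 'R': [[0.9761, -0.2166, 0.0203], [-0.1383, -0.69, -0.7105], [0.1679, 0.6907, -0.7034]], 't': [-523.4957, 118.7553, 955.9977]} C [ 366.9 -691.7  767.5]
top {'mtx': [[461.9098, 0.0, 312.8482], [0.0, 461.9098, 238.0108], [0.0, 0.0, 1.0]], 'k1': -0.1168, 'R': [[-0.1585, -0.9874, -0.0002], [-0.964, 0.1547, -0.2164], [0.2137, -0.0341, -0.9763]], 't': [46.1897, 567.6473, 856.1165]} C [371.5 -13.  958.7]
{'t': 0.1, 'q': array([-1.46853939e+00,  2.07417437e-01,  1.54282109e+00, -1.16693425e-05,
        1.39349263e+00, -1.50478560e-01]), 'qvel': array([ 2.91233809e-04, -1.46282193e-03, -3.62601410e-03, -1.06754175e-03,
       -3.74997944e-04, -6.44958542e-05]), 'tau': array([-4.79603987e-04, -3.84091401e+01, -2.92547965e+01, -3.33907246e-04,
        4.87676109e-03, -1.61637598e-05]), 'eef_pos': array([ 143.7129234 , -556.09528974,  255.19014196]), 'eef_rot': array([[ 9.68231541e-01,  2.50055253e-01, -2.29722390e-04],
       [ 2.50055167e-01, -9.68229256e-01,  2.12616073e-03],
       [ 3.09233719e-04, -2.11605915e-03, -9.99997713e-01]]), 'force': array([-0.44922669,  0.22889853,  0.79852759]), 'wrist_torque': array([ 0.01058357,  0.01137812, -0.03705182]), 'grip_width': 85.53674620038981} 25.0
```

View pics/side0.png

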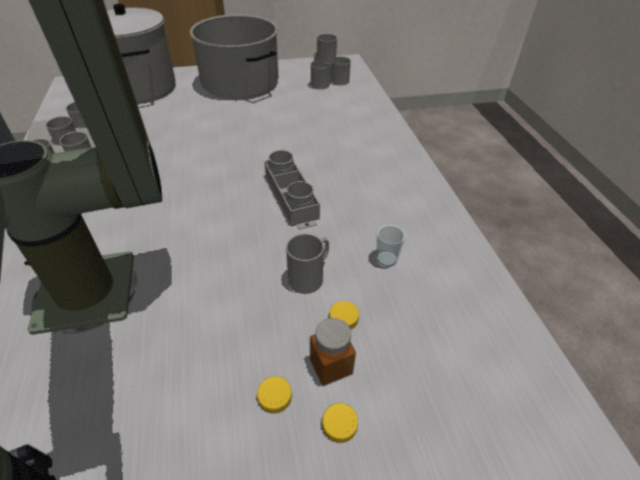

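View pics/top0.png

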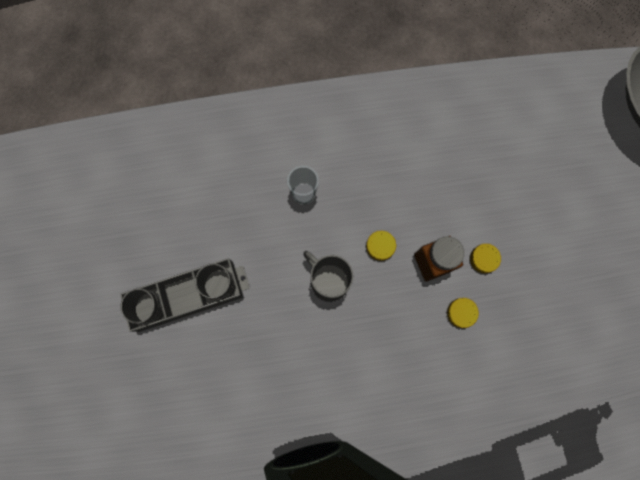

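The side view shows the jar at (332,350) with its grey lid at (333,335). Three yellow discs lie flat at (344,314), (274,394) and (340,422). In the top view the jar lid is at (448,252), with yellow discs at (381,245), (486,257) and (463,312). The free rack cell is at (181,297), between the tins at (138,305) and (214,282).

Things that could be taken for the lid are these yellow discs and the grey tin openings in the rack. The only steel lid on an amber square body is the one at top (448,252). I'll check it in a close crop.

```bash
cat > h.py <<'E'
import cv2, numpy as np
from plant import ctrl, sensors, optics
def cam(n):
    p=optics.camera_params(n); return np.array(p["mtx"]),float(p["k1"]),np.array(p["R"]),np.array(p["t"])
def onplane(n,uv,z):
    K,k1,R,t=cam(n); uv=np.asarray(uv,float).reshape(-1,1,2)
    r=cv2.undistortPoints(uv,K,np.array([k1,0,0,0.]))[:,0]
    d=np.c_[r,np.ones(len(r))]@R; C=-R.T@t
    return C+d*((z-C[2])/d[:,2:3])
def proj(n,X):
    K,k1,R,t=cam(n); return cv2.projectPoints(np.asarray(X,float).reshape(-1,1,3),cv2.Rodrigues(R)[0],t,K,np.array([k1,0,0,0.]))[0][:,0]
def crop(n,im,u,v,w,h,s,name):
    c=im[v:v+h,u:u+w,::-1]; cv2.imwrite("pics/"+name,cv2.resize(np.ascontiguousarray(c),None,fx=s,fy=s,interpolation=cv2.INTER_CUBIC))
E
python3 - <<'E'
from h import *
t=np.load("pics/top0.npy"); s=np.load("pics/side0.npy")
a=cv2.resize(t[225:295,400:510],None,fx=7,fy=7,interpolation=cv2.INTER_CUBIC)
cv2.imwrite("pics/c1.png",np.clip(a[:,:,::-1]*1.5,0,255))
a=cv2.resize(s[310:390,290:380],None,fx=7,fy=7,interpolation=cv2.INTER_CUBIC)
cv2.imwrite("pics/c2.png",np.clip(a[:,:,::-1]*1.5,0,255))
a=cv2.resize(t[250:340,110:260],None,fx=5,fy=5,interpolation=cv2.INTER_CUBIC)
cv2.imwrite("pics/c3.png",np.clip(a[:,:,::-1]*1.5,0,255))
E
```

```text
[ WARN:0@0.550] global loadsave.cpp:1063 imwrite_ Unsupported depth image for selected encoder is fallbacked to CV_8U.
```

View pics/c1.png

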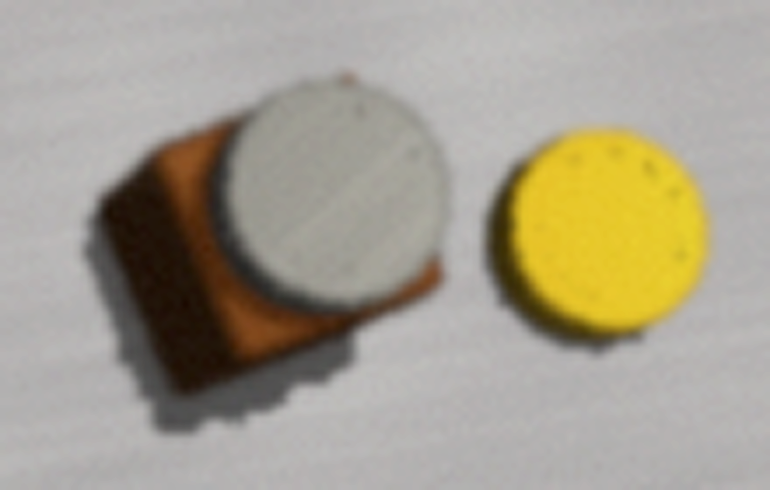

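View pics/c2.png

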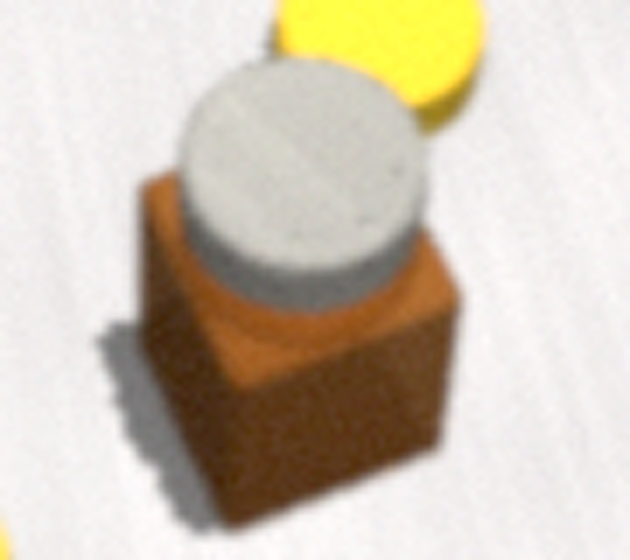

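View pics/c3.png

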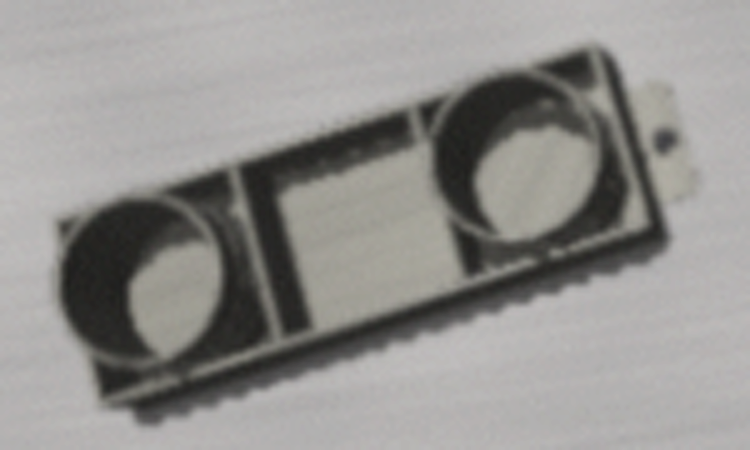

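The close crop c1 confirms the grey lid (centre about top (448,252)) on the amber square. Body-top corners are near (422,247), (434,276), (462,263) and (450,236). Rack-top corners in c3 are near (122,293), (230,258), (242,297) and (130,330).

```bash
python3 - <<'E'
from h import *
def px(pts,s,o): return (np.array(pts,float)+.5)/s-.5+np.array(o)
T=px([(155,158),(237,360),(438,270),(347,75)],7,(400,225)); 
P=onplane("top",T,84); print("body top corners\n",P.round(1),P.mean(0).round(1),[np.linalg.norm(P[i]-P[i-1]).round(1) for i in range(4)])
for i in range(4):
    d=P[i]-P[i-1]; print(np.degrees(np.arctan2(d[1],d[0])).round(1)%90)
S=px([(145,187),(240,388),(460,300)],7,(290,310)); Q=onplane("side",S,84); print("side corners",Q.round(1),"mid",((Q[0]+Q[2])/2).round(1))
for i in (1,2):
    d=Q[i]-Q[i-1]; print(np.degrees(np.arctan2(d[1],d[0])).round(1)%90)
for n,c in (("top",px([(335,193)],7,(400,225))),("side",px([(303,163)],7,(290,310)))):
    print("lid",n,onplane(n,c,120).round(1))
# lid by gray mask, contours
for n,(u0,v0,u1,v1) in (("top",(425,225,470,275)),("side",(305,310,360,362))):
    im=np.load(f"pics/{n}0.npy"); d=np.load(f"pics/{n}0d.npy")
    K,k1,R,t=cam(n)
    vv,uu=np.mgrid[v0:v1,u0:u1]; uv=np.c_[uu.ravel(),vv.ravel()].astype(float)
    r=cv2.undistortPoints(uv.reshape(-1,1,2),K,np.array([k1,0,0,0.]))[:,0]
    z=d[v0:v1,u0:u1].ravel(); X=(np.c_[r,np.ones(len(r))]*z[:,None]-t)@R
    ok=(z>0)&(X[:,2]>112)&(X[:,2]<128)
    m=np.zeros(im.shape[:2],np.uint8); m[uv[ok,1].astype(int),uv[ok,0].astype(int)]=255
    c=max(cv2.findContours(m,0,2)[0],key=cv2.contourArea); (cc,rr)=cv2.minEnclosingCircle(c)
    e=cv2.fitEllipse(c); print(n,"depth lid",ok.sum(),np.median(X[ok],0).round(1),"ellipse",np.round(e[0],1),onplane(n,[e[0]],120).round(1))
C=px([(60,218),(600,43),(662,235),(103,403)],5,(110,250)); P=onplane("top",C,52); print("rack",P.round(1),P.mean(0).round(1),[np.linalg.norm(P[i]-P[i-1]).round(1) for i in range(4)])
for i in range(4):
    d=P[i]-P[i-1]; print(np.degrees(np.arctan2(d[1],d[0])).round(1))
s=np.load("pics/side0.npy")
a=cv2.resize(s[140:235,250:335],None,fx=6,fy=6,interpolation=cv2.INTER_CUBIC)
cv2.imwrite("pics/c4.png",np.clip(a[:,:,::-1].astype(int)*1.5,0,255).astype(np.uint8))
E
```

```text
body top corners
 [[ 511.5 -249.7   84. ]
 [ 452.5 -260.5   84. ]
 [ 467.7 -321.8   84. ]
 [ 526.  -308.6   84. ]] [ 489.4 -285.1   84. ] [np.float64(60.7), np.float64(60.0), np.float64(63.2), np.float64(59.8)]
13.799999999999997
10.400000000000006
14.0
12.8
side corners [[ 452.  -266.7   84. ]
 [ 463.6 -327.4   84. ]
 [ 523.1 -315.1   84. ]] mid [ 487.6 -290.9   84. ]
10.799999999999997
11.7
lid top [[ 488.7 -286.   120. ]]
lid side [[ 487.  -290.3  120. ]]
top depth lid 852 [ 488.7 -285.7  119.5] ellipse [447.1 252.3] [[ 488.5 -285.3  120. ]]
side depth lid 925 [ 486.  -291.6  119.2] ellipse [332.5 333.8] [[ 485.9 -292.1  120. ]]
rack [[518.9 351.5  52. ]
 [555.6 126.2  52. ]
 [475.7 111.4  52. ]
 [443.3 340.2  52. ]] [498.4 232.3  52. ] [np.float64(76.5), np.float64(228.3), np.float64(81.3), np.float64(231.1)]
8.5
-80.8
-169.5
98.0
```

View pics/c4.png

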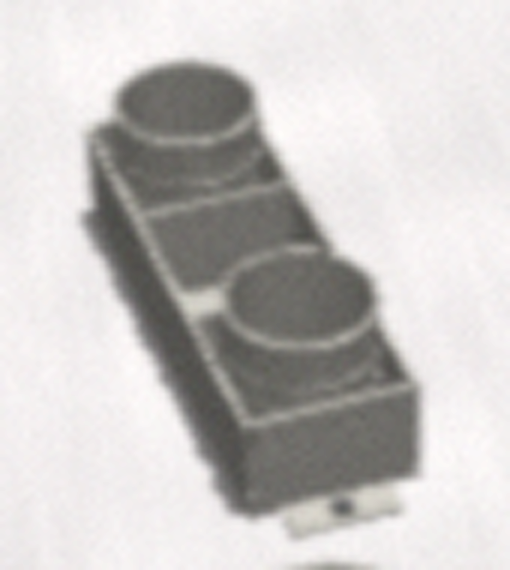

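The side view of the rack (c4) shows top-rim corners near (265,161), (291,210) and (319,204). I'll triangulate these and compare the two cameras' offset.

```bash
python3 - <<'E'
from h import *
def px(pts,s,o): return (np.array(pts,float)+.5)/s-.5+np.array(o)
Q=onplane("side",px([(92,130),(247,422),(416,384)],6,(250,140)),52); print("rack side",Q.round(1),"centre",((Q[0]+Q[2])/2).round(1))
for i in (1,2):
    d=Q[i]-Q[i-1]; print(np.degrees(np.arctan2(d[1],d[0])).round(1),np.linalg.norm(d).round(1))
# dividers of middle cell, top edges left(near) ends: c4 (148,213)->(290,183); (190,298)
D=onplane("side",px([(148,214),(288,184),(188,298)],6,(250,140)),52);print(D.round(1))
# top view: middle cell inner corners at top from c3
M=onplane("top",px([(238,165),(278,335),(415,108)],5,(110,250)),52);print(M.round(1))
# tins: rim circles by depth in both views
for n,boxes in (("top",[(115,280,165,335),(190,255,240,312)]),("side",[(262,145,300,180),(280,175,320,215)])):
    d=np.load(f"pics/{n}0d.npy"); K,k1,R,t=cam(n)
    for (u0,v0,u1,v1) in boxes:
        vv,uu=np.mgrid[v0:v1,u0:u1]; uv=np.c_[uu.ravel(),vv.ravel()].astype(float)
        r=cv2.undistortPoints(uv.reshape(-1,1,2),K,np.array([k1,0,0,0.]))[:,0]
        z=d[v0:v1,u0:u1].ravel(); X=(np.c_[r,np.ones(len(r))]*z[:,None]-t)@R
        ok=(z>0)&(X[:,2]>74)&(X[:,2]<90)
        c=cv2.minEnclosingCircle(X[ok,:2].astype(np.float32)); print(n,"tin",ok.sum(),np.round(c[0],1),round(c[1],1))
# IK test
def R_(yaw): c,s=np.cos(yaw),np.sin(yaw); return np.array([[c,s,0],[s,-c,0],[0,0,-1.]])
print("start yaw R",R_(.253).round(3).tolist())
for y in range(-90,181,30):
    a=ctrl.solve_ik([488,-288,130],R_(np.radians(y))); b=ctrl.solve_ik([498,232,130],R_(np.radians(y)))
    print(y,None if a is None else a[[0,5]].round(2) if hasattr(a,'shape') else (a[0],a[5]),None if b is None else (round(b[0],2),round(b[5],2)))
E
```

```text
rack side [[442.8 336.6  52. ]
 [479.8 117.9  52. ]
 [553.3 128.   52. ]] centre [498.1 232.3  52. ]
-80.4 221.8
7.8 74.3
[[459.5 266.9  52. ]
 [525.4 277.3  52. ]
 [468.1 203.5  52. ]]
[[529.2 276.7  52. ]
 [459.7 267.2  52. ]
 [541.1 203.   52. ]]
top tin 200 [487.1 311.9] 35.3
top tin 178 [512.9 160.8] 34.5
side tin 127 [483.8 309.7] 36.8
side tin 146 [510.  159.5] 36.1
start yaw R [[0.968, 0.25, 0.0], [0.25, -0.968, 0.0], [0.0, 0.0, -1.0]]
-90 [-0.69  2.46] None
-60 [-0.69  1.93] None
-30 [-0.69  1.41] (np.float64(0.28), np.float64(2.37))
0 [-0.69  0.88] (np.float64(0.28), np.float64(1.85))
30 [-0.69  0.36] (np.float64(0.28), np.float64(1.33))
60 [-0.69 -0.16] (np.float64(0.28), np.float64(0.8))
90 [-0.69 -0.69] (np.float64(0.28), np.float64(0.28))
120 [-0.69 -1.21] (np.float64(0.28), np.float64(-0.25))
150 [-0.69 -1.73] (np.float64(0.28), np.float64(-0.77))
180 [-0.69 -2.26] (np.float64(0.28), np.float64(-1.29))
```

```bash
cat >> h.py <<'E'
def R_(deg):
    y=np.radians(deg); c,s=np.cos(y),np.sin(y); return np.array([[c,s,0],[s,-c,0],[0,0,-1.]])
def st(m=""):
    s=sensors.read_state(); R=s["eef_rot"]; print(m,"t%.2f"%s["t"],"p",s["eef_pos"].round(1),"yaw%.1f"%np.degrees(np.arctan2(R[1,0],R[0,0])),"F",s["force"].round(1),"M",s["wrist_torque"].round(2),"w%.1f"%s["grip_width"],"q6 %.2f"%s["q"][5]); return s
E
python3 - <<'E'
from h import *
ctrl.move_ptp([487.5,-288,200],R_(-27)); st("above")
ctrl.move_l([487.5,-288,117],vel=120); st("down")
ctrl.gripper_to(55,force=20); st("closed1")
im,d=optics.grab_frame("side"); crop("side",im,270,260,130,140,4,"g1.png")
E
```

```text
above t1.72 p [ 487.3 -288.7  200.2] yaw-27.0 F [-0.6  0.2 -0.7] M [ 0.   -0.01 -0.01] w85.5 q6 1.36
down t2.56 p [ 488.  -288.6  117.7] yaw-27.0 F [ 0.1 -0.3  0.8] M [-0.08 -0.03  0.  ] w85.5 q6 1.36
closed1 t2.90 p [ 488.4 -288.3  118.3] yaw-27.0 F [-0.3  1.2  3.5] M [ 0.14 -0.05 -0.03] w61.3 q6 1.36
```

View pics/g1.png

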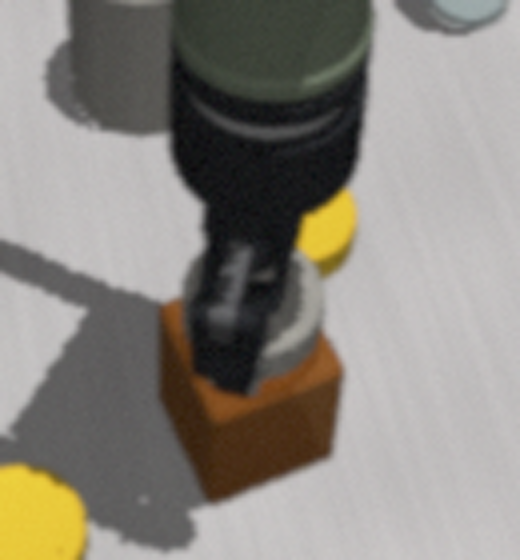

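The jaws are on the lid at crop (240,330), which is side view (330,342), with the tip just above the shoulder. Next I'll centre across the other axis.

```bash
python3 - <<'E'
from h import *
ctrl.gripper_to(85); ctrl.move_l([487.5,-288,118.5],rot=R_(63),vel=120); st("rot")
ctrl.gripper_to(55,force=20); st("closed2")
ctrl.gripper_to(85)
ctrl.move_l([487.5,-288,190],vel=150)
ctrl.move_ptp([420,-180,330],R_(63)) ; st("clear")
for n in("top","side"):
    im,d=optics.grab_frame(n); np.save(f"pics/{n}1.npy",im); np.save(f"pics/{n}1d.npy",d)
    u,v=(395,215) if n=="top" else (285,305)
    a=cv2.resize(im[v:v+75,u:u+100],None,fx=7,fy=7,interpolation=cv2.INTER_CUBIC); cv2.imwrite(f"pics/d_{n}.png",np.clip(a[:,:,::-1].astype(int)*1.5,0,255).astype(np.uint8))
E
```

```text
rot t5.03 p [ 487.5 -288.   118.5] yaw63.0 F [0.2 0.4 0.1] M [ 0.02 -0.    0.01] w84.9 q6 -0.21
closed2 t5.38 p [ 487.7 -288.1  118.7] yaw63.0 F [ 0.4 -0.   0.9] M [ 0.03  0.03 -0.02] w61.3 q6 -0.22
clear t7.15 p [ 419.7 -180.1  328.4] yaw63.0 F [-0.  -0.2  0.5] M [ 0.02  0.02 -0.02] w84.9 q6 -0.12
```

View pics/d_top.png

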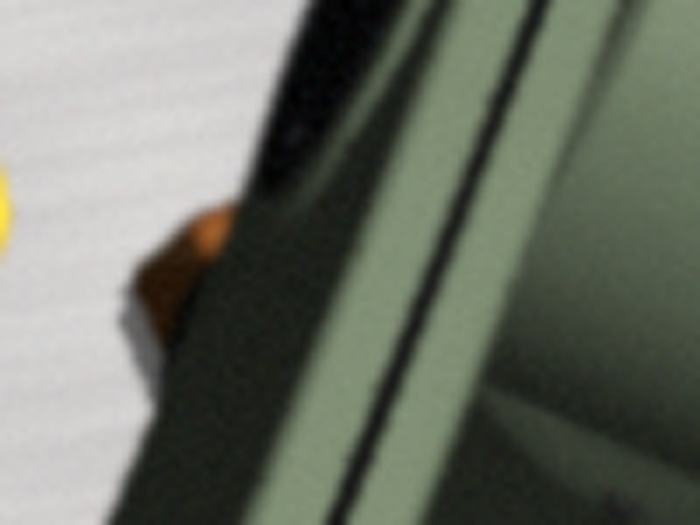

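View pics/d_side.png

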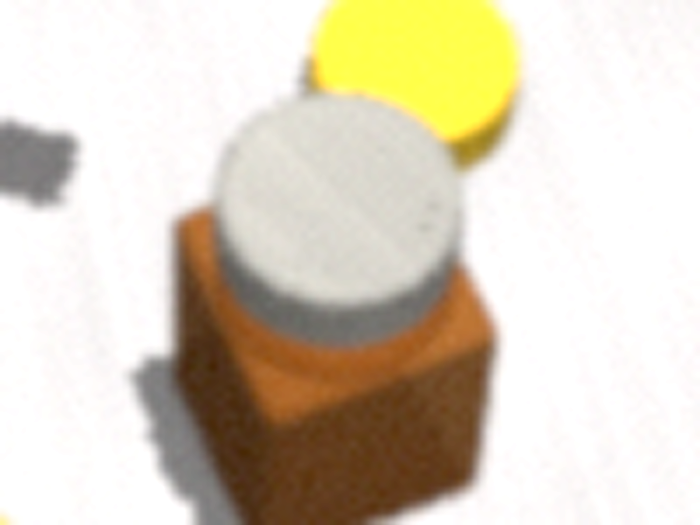

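After centring, the side view shows the jar unmoved: lid centre about (333,333), corners about (310,336), (323,365) and (355,352). Its axis is therefore (487.7, -288.1) in robot coordinates, midway between the two cameras' estimates. The same average for the rack is (498.3, 232.4). Now I'll grasp and carry.

```bash
python3 - <<'E'
from h import *
ctrl.move_ptp([487.6,-288.0,190],R_(63)); ctrl.move_l([487.6,-288.0,118.5],vel=130)
ctrl.gripper_to(50,force=100); st("grip")
ctrl.move_l([487.6,-288.0,160],vel=80); st("lift1")
ctrl.move_l([487.6,-288.0,290],vel=150); st("lift")
ctrl.move_ptp([498.3,232.4,290],R_(59.8))
ctrl.move_l([498.3,232.4,190],vel=120); st("hover"); ctrl.hold(0.3); st("hover")
for n,(u,v,w,h) in(("top",(95,230,170,120)),("side",(235,100,110,130))):
    im,d=optics.grab_frame(n); np.save(f"pics/{n}2.npy",im); np.save(f"pics/{n}2d.npy",d)
    a=cv2.resize(im[v:v+h,u:u+w],None,fx=4.5,fy=4.5,interpolation=cv2.INTER_CUBIC); cv2.imwrite(f"pics/e_{n}.png",np.clip(a[:,:,::-1].astype(int)*1.6,0,255).astype(np.uint8))
E
```

```text
grip t9.10 p [ 488.3 -288.6  120.7] yaw63.0 F [-2.6  2.1  6.8] M [ 0.21  0.32 -0.01] w59.4 q6 -0.22
lift1 t9.77 p [ 487.5 -287.9  160.1] yaw63.0 F [ 0.1  0.3 -4.2] M [0.02 0.   0.04] w59.4 q6 -0.22
lift t10.78 p [ 486.9 -287.5  288.4] yaw63.0 F [-0.3 -0.2 -3.8] M [ 0.01  0.03 -0.02] w59.6 q6 -0.22
hover t13.65 p [499.2 232.6 191. ] yaw59.8 F [ 0.   0.2 -4.2] M [-0.03  0.06 -0.04] w59.3 q6 0.81
hover t13.95 p [498.7 232.5 190.7] yaw59.8 F [ 1.2  0.1 -4.6] M [ 0.   -0.05  0.05] w59.5 q6 0.81
```

View pics/e_top.png

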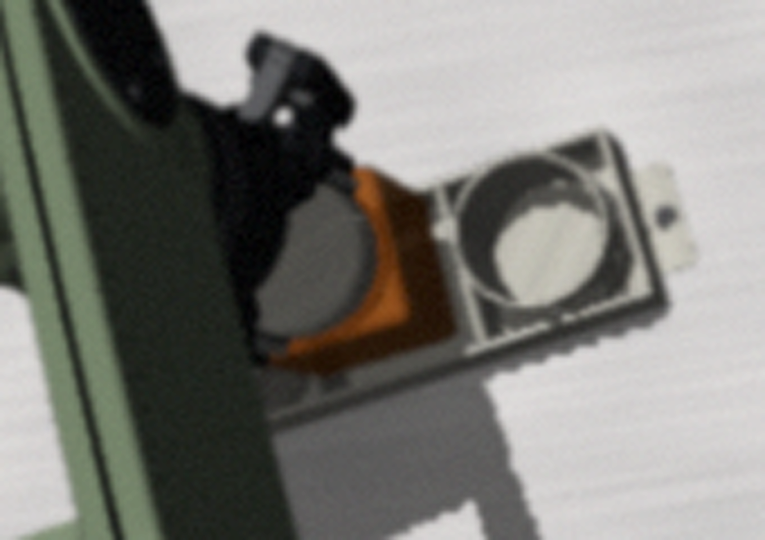

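View pics/e_side.png

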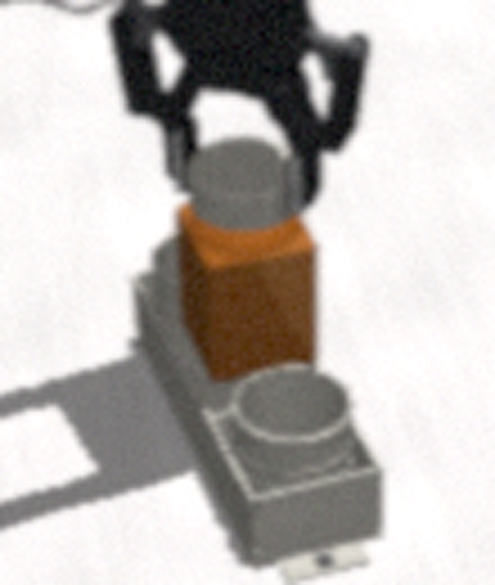

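```bash
python3 - <<'E'
from h import *
def px(pts,s,o): return (np.array(pts,float)+.5)/s-.5+np.array(o)
zb=190.7-119.5
def rot(a): a=np.radians(a); return np.array([[np.cos(a),-np.sin(a)],[np.sin(a),np.cos(a)]])
for yaw in(8,9.):
  # -y side corners: near (-x,-y) and far (+x,-y)
  cn=rot(yaw)@[-33,-33]; cf=rot(yaw)@[33,-33]; cl=rot(yaw)@[-33,33]
  t=onplane("top",px([(457,338)],4.5,(95,230)),zb)[0,:2]-cn
  t2=onplane("top",px([(407,309),(362,166)],4.5,(95,230)),zb+84)[:,:2]
  s=onplane("side",px([(218,381)],4.5,(235,100)),zb)[0,:2]-cn
  s2=onplane("side",px([(205,268),(314,246),(182,207)],4.5,(235,100)),zb+84)[:,:2]
  d=t2[1]-t2[0]; e=s2[1]-s2[0]; f=s2[2]-s2[0]
  print(yaw,"top bottom",t.round(1),"top upper",(t2-[cn,cf]).round(1).tolist(),"yaw",np.degrees(np.arctan2(d[1],d[0])).round(1))
  print("  side bottom",s.round(1),"upper",(s2-[cn,cf,cl]).round(1).tolist(),"yaw",np.degrees(np.arctan2(e[1],e[0])).round(1),np.degrees(np.arctan2(f[1],f[0])).round(1)-90)
E
```

```text
8 top bottom [499.6 236. ] top upper [[504.3, 234.2], [497.8, 237.0]] yaw 11.5
  side bottom [501.9 235.9] upper [[497.2, 227.2], [493.4, 227.5], [502.5, 222.9]] yaw 8.7 3.5999999999999943
9.0 top bottom [498.9 236.4] top upper [[503.6, 234.7], [497.3, 236.3]] yaw 11.5
  side bottom [501.3 236.4] upper [[496.5, 227.7], [492.9, 226.8], [503.0, 223.6]] yaw 8.7 3.5999999999999943
```

```bash
python3 - <<'E'
from h import *
im=np.load("pics/side2.npy"); u,v,w,h=265,125,60,70
a=cv2.resize(im[v:v+h,u:u+w],None,fx=8,fy=8,interpolation=cv2.INTER_CUBIC); cv2.imwrite("pics/f_side.png",np.clip(a[:,:,::-1].astype(int)*2.0,0,255).astype(np.uint8))
for n,(u0,v0,u1,v1) in (("top",(140,255,200,320)),("side",(270,130,312,190))):
    im=np.load(f"pics/{n}2.npy").astype(int); d=np.load(f"pics/{n}2d.npy"); K,k1,R,t=cam(n)
    vv,uu=np.mgrid[v0:v1,u0:u1]; uv=np.c_[uu.ravel(),vv.ravel()].astype(float)
    r=cv2.undistortPoints(uv.reshape(-1,1,2),K,np.array([k1,0,0,0.]))[:,0]
    z=d[v0:v1,u0:u1].ravel(); X=(np.c_[r,np.ones(len(r))]*z[:,None]-t)@R
    c=im[v0:v1,u0:u1].reshape(-1,3); amber=(c[:,0]>1.6*c[:,2])&(z>0)
    A=X[amber]; print(n,amber.sum(),np.percentile(A[:,2],[1,5,50,95,99]).round(1))
    topf=A[(A[:,2]>np.percentile(A[:,2],97)-5)]
    # front (-y) face: fit plane
    f=A[(A[:,2]<np.percentile(A[:,2],97)-12)]
    yd=np.array([-np.sin(np.radians(8.7)),np.cos(np.radians(8.7))]); k=f[:,:2]@yd
    f=f[abs(k-np.median(k))<6]; m=f.mean(0); nrm=np.linalg.svd(f-m)[2][2]; nrm*=-np.sign(nrm[1])
    print(" top z",np.median(topf[:,2]).round(1)," face n",len(f),nrm.round(3),"yaw",np.degrees(np.arctan2(nrm[1],nrm[0]))+90,"tilt",np.degrees(np.arcsin(nrm[2])).round(1),"centre from face along n", (m[:2]+33*-nrm[:2]).round(1))
E
```

```text
top 807 [ 79.   89.3 143.7 171.3 181.7]
 top z 174.4  face n 477 [ 0.104 -0.993  0.065] yaw 5.958791360665103 tilt 3.7 centre from face along n [495.6 234.2]
side 910 [ 76.3  81.2 125.7 159.9 164. ]
 top z 159.7  face n 579 [ 0.13  -0.992 -0.002] yaw 7.466724147543857 tilt -0.1 centre from face along n [493.6 232.9]
```

View pics/f_side.png

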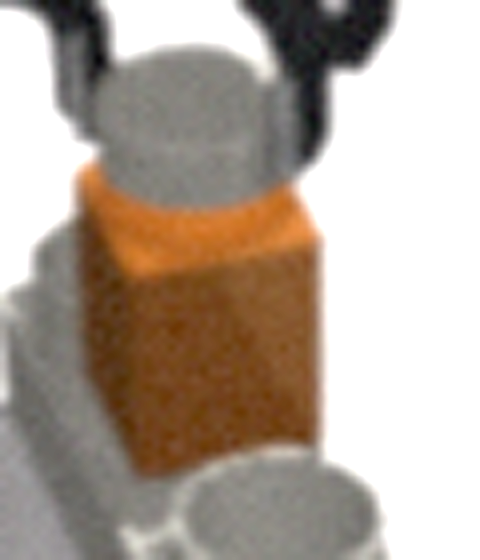

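The face-plane fits show the jar upright, yaw about 7°, centred at y of about 233 over the cell. I'll lower slowly with a force stop. Contact at about z=171 would mean the wall rim; about 122 would mean the floor.

```bash
python3 - <<'E'
from h import *
c=ctrl.move_l([498.3,232.4,155],vel=40,threshold=6); st("A %s"%c)
E
```

```text
A False t15.07 p [498.6 232.5 155.3] yaw59.8 F [-0.6 -0.1 -4.3] M [ 0.03 -0.   -0.06] w59.7 q6 0.81
```

```bash
python3 - <<'E'
from h import *
c=ctrl.move_l([498.3,232.4,126],vel=40,threshold=6); st("B %s"%c)
if not c:
    c=ctrl.move_l([498.3,232.4,116],vel=10,threshold=5); st("C %s"%c)
ctrl.hold(0.4); st("hold")
E
```

```text
B False t15.95 p [498.6 232.4 126.2] yaw59.8 F [ 0.7  0.6 -3.8] M [-0.   -0.02 -0.03] w59.3 q6 0.81
C True t16.41 p [498.3 232.7 123.8] yaw59.8 F [-1.6  0.9  5.4] M [ 0.06 -0.05  0.  ] w59.6 q6 0.81
hold t16.81 p [498.2 232.7 123.7] yaw59.8 F [-1.4  1.2  6. ] M [ 0.07 -0.02  0.01] w59.5 q6 0.81
```

The jar reached the floor at TCP z=123.7. That matches the grasp height (120.7) plus 3. Now I'll twist in steps, following the rise by force.

```bash
python3 - <<'E'
from h import *
ctrl.gripper_to(50,force=120); st("g")
z=123.2
for k in range(1,5):
    a=59.8+8*k
    ctrl.move_l([498.3,232.5,z],rot=R_(a),vel=60); s=st(k)
    if s["force"][2]>9: z+=0.4
im,d=optics.grab_frame("side"); crop("side",im,245,100,90,110,5,"t1.png")
E
```

```text
g t17.02 p [498.2 232.7 123.9] yaw59.8 F [-0.9  0.3  6.4] M [0.01 0.02 0.01] w59.2 q6 0.81
1 t17.32 p [498.5 233.2 124.1] yaw67.7 F [-2.8  2.6  5.2] M [0.4  0.46 0.08] w59.2 q6 0.67
2 t17.61 p [498.9 232.9 124. ] yaw75.6 F [-2.4  0.9  4.8] M [ 0.34  0.18 -0.  ] w59.3 q6 0.53
3 t17.90 p [499.1 232.9 124. ] yaw83.5 F [-0.2  1.9  4.7] M [0.29 0.01 0.09] w59.0 q6 0.39
4 t18.19 p [499.3 233.  124.2] yaw91.5 F [-0.5  2.6  6.1] M [0.34 0.05 0.11] w58.8 q6 0.25
```

View pics/t1.png

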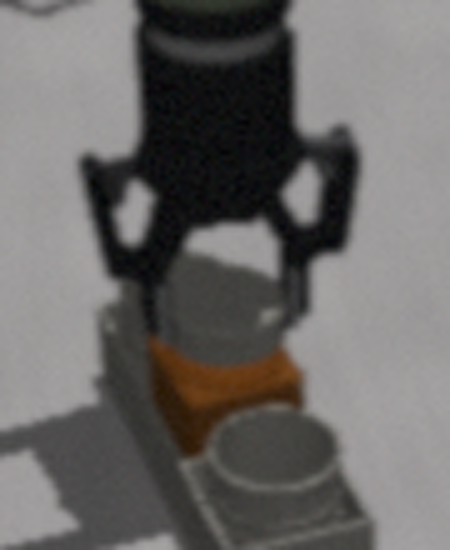

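```bash
python3 - <<'E'
from h import *
z=123.2
for k in range(5,11):
    a=59.8+8*k
    ctrl.move_l([498.3,232.5,z],rot=R_(a),vel=60); s=st(k); print("   tau6",s["tau"][5].round(3),s["tau"][0].round(2))
    if s["force"][2]>9: z+=0.4
ctrl.hold(0.3); st("end")
E
```

```text
5 t18.53 p [499.5 233.1 124.4] yaw99.5 F [-1.2  2.9  6.2] M [0.46 0.02 0.03] w59.3 q6 0.11
   tau6 0.029 -1.51
6 t18.82 p [499.7 233.2 124.7] yaw107.5 F [-0.7  2.5  7.1] M [0.46 0.09 0.09] w59.2 q6 -0.03
   tau6 0.041 -1.55
7 t19.12 p [499.9 233.2 125. ] yaw115.5 F [-1.   2.9  8. ] M [0.35 0.13 0.16] w59.1 q6 -0.17
   tau6 0.066 -1.42
8 t19.41 p [500.  233.1 125.2] yaw123.5 F [-1.   1.6  9.7] M [0.29 0.16 0.13] w58.6 q6 -0.31
   tau6 0.062 -1.25
9 t19.70 p [500.  233.1 125.4] yaw131.5 F [-1.2  1.8  8.8] M [0.38 0.09 0.06] w59.0 q6 -0.44
   tau6 0.041 -1.18
10 t19.99 p [500.1 233.1 125.4] yaw139.5 F [-1.3  1.1  8.1] M [0.39 0.09 0.08] w59.2 q6 -0.58
   tau6 0.033 -1.13
end t20.29 p [500.1 233.1 125.4] yaw139.5 F [-0.4  2.1  8.7] M [0.32 0.05 0.09] w59.0 q6 -0.58
```

The tool rose 1.4 mm over steps 4–9 and then levelled off, so the lid has climbed its thread. I'll turn a few degrees more, then lift slowly and check the weight.

```bash
python3 - <<'E'
from h import *
ctrl.move_l([498.3,232.5,123.2],rot=R_(59.8+86),vel=60); st("r")
for z in (124.5,126,128,131):
    ctrl.move_l([499.0,232.7,z],vel=20); ctrl.hold(0.1); s=st(z)
    if s["force"][2]<-3: print("still attached?"); break
im,d=optics.grab_frame("side"); crop("side",im,245,100,90,110,5,"t2.png")
E
```

```text
r t20.55 p [500.2 233.3 125.2] yaw145.5 F [-0.9  1.9  9. ] M [0.47 0.19 0.08] w58.9 q6 -0.69
124.5 t20.90 p [500.2 233.3 125.8] yaw145.5 F [-0.5  1.9  6.2] M [0.44 0.14 0.06] w59.0 q6 -0.69
126 t21.25 p [499.5 232.8 126.2] yaw145.7 F [0.9 2.8 3.1] M [ 0.32 -0.14 -0.1 ] w58.9 q6 -0.69
128 t21.60 p [498.8 232.6 127.6] yaw145.8 F [ 1.2  1.2 -0.2] M [ 0.3  -0.18 -0.03] w59.1 q6 -0.69
131 t22.00 p [498.6 232.3 130.8] yaw145.8 F [-0.2 -0.7 -0.8] M [-0.04  0.02 -0.03] w59.1 q6 -0.69
```

View pics/t2.png

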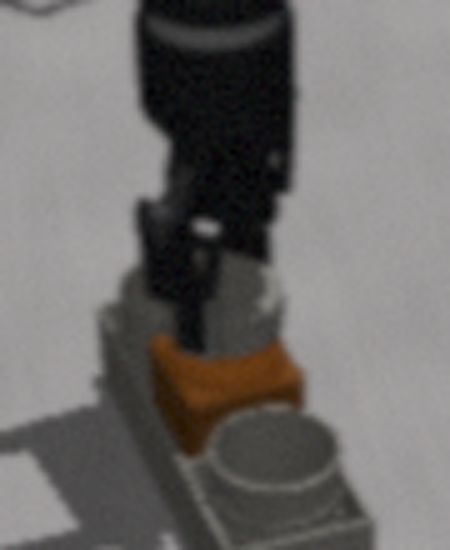

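The force is now only about the lid's own weight, and the jar stays seated in the crop (body at about (290,178) in the side view). I'll lift to about 5 cm above the closed position.

```bash
python3 - <<'E'
from h import *
ctrl.move_l([499,232.6,145],vel=40); st()
ctrl.move_l([499,232.6,176],vel=60); ctrl.hold(0.5); st("up")
for n,(u,v,w,h) in(("top",(95,230,170,120)),("side",(235,80,110,130))):
    im,d=optics.grab_frame(n); np.save(f"pics/{n}3.npy",im); np.save(f"pics/{n}3d.npy",d)
    a=cv2.resize(im[v:v+h,u:u+w],None,fx=4.5,fy=4.5,interpolation=cv2.INTER_CUBIC); cv2.imwrite(f"pics/k_{n}.png",np.clip(a[:,:,::-1].astype(int)*1.6,0,255).astype(np.uint8))
E
```

```text
t22.55 p [499.3 232.7 145.5] yaw145.8 F [0.  0.2 0.5] M [-0.05  0.03 -0.  ] w59.0 q6 -0.69
up t23.72 p [498.9 232.6 175.8] yaw145.8 F [-0.  -0.7  0.4] M [-0.01 -0.03 -0.04] w58.7 q6 -0.69
```

View pics/k_top.png

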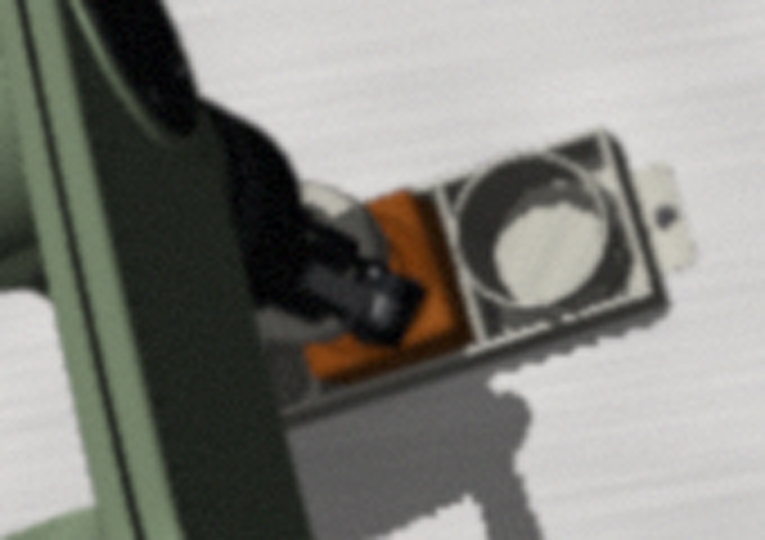

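View pics/k_side.png

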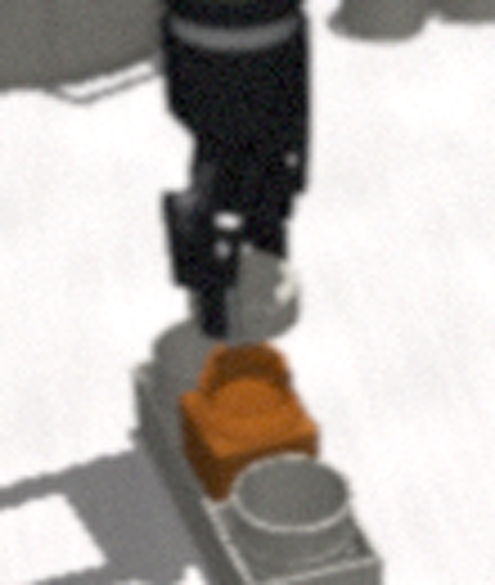

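The side crop shows the open amber neck at side (289,162), with the jar seated in the cell. The lid is held level over it at about (290,145), with a gap between them. The top view shows the tin in place at about (214,282). I'll hand it in.

```bash
python3 - <<'E'
from h import *
st("final"); ctrl.finish_job()
E
```

```text
final t23.82 p [499.  232.6 175.9] yaw145.8 F [ 1.4  0.7 -0.9] M [ 0.01 -0.01  0.  ] w59.2 q6 -0.69
the job is handed in; nothing more can be done
```

I set the jar down in the free middle cell, twisted its lid off anticlockwise and handed the job in at 23.8 s. The lid was still gripped about 52 mm above its closed height; no verdict is reported.

- **Placing:** I centred the gripper on the steel lid with two light closes 90° apart, then lifted the jar by the lid. It touched down gently at TCP z = 123.7 mm, which is the grasp height plus the 3 mm floor.
- **Twisting:** I turned the tool 86° in all. The lid rose about 1.4 mm on its thread and then levelled off. After the lift, the force on the tool had dropped to about the lid's own weight.
- **Last pictures:** They show the open neck with the jar seated in its cell. The lid is above it with clear air between and looks level. The near tin had not visibly moved; I did not re-check the other tin, the jug or the tumbler, and the arm never went near them at low height.

These checks disagreed or were weak:
- **Camera offset:** The two cameras differed by about 5 mm on the jar's position. I averaged them, and the jar went in without touching the walls.
- **Hover measurements:** Jar-corner positions measured while hovering over the rack scattered by several millimetres, so I relied on the force-stopped descent instead.
- **Twist torque:** The wrist torque about the vertical stayed below 0.2 N m, less than the stated 0.4–0.9 N m. I judged the release from the rise and the weight instead.

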